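Prop the claw assembly deck on its over-centre leg

ROBOT

A 7-joint arm with a two-finger parallel gripper is mounted at the origin on the work surface. World frame = base frame: x ahead of the robot, y to its left, z up, the work surface at z = 0. Lengths are in m, angles in rad, forces in N, time in s.
With the tool pointing down it reaches from about 0.425 to 0.95 m from the base axis. Payload 4.7 kg.
Tool frame: the origin (TCP) lies at the very end of the fingers, on their centre line; the grasp point (between the pads) lies 19 mm behind it; x points along the fingers, y is the direction in which the jaws open and shut, and the axes are right-handed (so a half turn about x gives the same grasp; the last joint's range is limited). The gripper opens to 87 mm and grips with 3 to 60 N. Pads are 19 mm wide; open, the fingers measure 117 mm over their backs; the gripper's body (75 mm by 190 mm) begins 51 mm behind the grasp point.
Start: joints at [-1.335, 0.469, -0.049, 1.532, 0.024, 1.141, -0.082], TCP at [0.177, 0.652, 0.223] pointing down, gripper open.
Joint ranges: [-2.59, 2.59], [-0.33, 1.99], [-1.39, 1.29], [0.1, 2.45], [-1.04, 4.18], [0.21, 1.99], [-2.66, 2.66]. Speed limits (rad/s): [2.57, 2.57, 3.14, 3.14, 3.14, 3.14, 3.14].

INTERFACE

Orientations are given as a unit quaternion [x, y, z, w].
In Python, from rig import bot, capture, camera_info gives the robot as it stands.
- The arm moves only by the tool drive_tool, never from a script. Its arguments are lists of equal length, an entry for each row: "dp": the shift along the tool's x, y, z in cm, a list of three; "turn": the turn, a rotation vector about the tool's x, y, z in degrees, a list of three. A call has 1 to 12 rows; each row is the pose to reach, as a shift and turn from the pose measured when the call began, along the tool's axes at that moment; what a row does not reach only later rows make up. A row lasts 1/12 s, in which the tool goes at most 41.7 mm and 7.16 degrees, less where a joint would pass 70% of its speed; a pose out of reach is approached as far as the arm can. A call with a gripper value outside its range is refused whole. "grip" is the finger opening in cm, from 0 to 8.7, set as the call begins (left out, the last holds). The fingers move at their own pace and stop on an object; "grip_force" is the grip in N (left out, the last holds). Time passes only in rows, so rows that repeat a pose let the fingers close. It gives the time, the measured TCP pose, the force and the opening at its end, in the units of the state.
- bot.get_state(): the state, without advancing time (a new reading comes with each control period).
- capture(name): name is "scene" or "side" or "wrist"; returns the picture (420x560x3 uint8, red, green, blue); there is no depth.
- camera_info(name): a dict with "fx", "fy", "cx", "cy" (pixels), "dist_coeffs" ([k1, k2, p1, p2, k3] as OpenCV has them; the pictures are not rectified), "pose" (4x4, takes a point from camera to world coordinates). Camera axes: x right, y up, looking along -z (the intrinsics and any distortion apply to the point x, -y, -z); pixel columns grow to the right and rows downward; lengths in m; the calibration is good to about 2 mm. A picture is of the moment at which its call begins: read the wrist's pose just before it. camera_info takes no time and is no camera call; for the wrist camera it gives the pose at the moment of the call.
- bot.close_job(): hands the job in, once; it reports no verdict.
The state is a dict: "t": time; "qpos": joint angles; "joint_vel": joint speeds; "effort": joint torques, N m; "tool_pos": TCP position; "tool_rot": TCP orientation; "force": force on the tool from outside, world axes, zero at the start; "torque": the same for the moment, N m; "gripper_width": finger opening in m.
Only numpy, scipy, OpenCV 4.12 (cv2) and the standard library are available. Lean on these libraries where they do the work, as an engineer would, in place of code of your own. Each camera call takes 0.05 s, during which the arm holds its last target.

TASK

Set the tilting assembly stand up for work. First raise its hinged deck by the front handle, well above working height, and leave it up there; then swing the spring-loaded prop leg at its side up past over-centre until it snaps over and locks; then press the deck down until it stands firmly on the leg. Do not disturb the sleeve, the shackle pin or the gauge block on the counter.

Things in the scene. Friction and masses are not known exactly. Their poses are not given: they have to be found in the camera images.
- stand: Fixed base of the tilt stand: a dark steel plate 210 x 160 x 12 mm, bolted down, with an ear on its left for the leg. Origin on the counter near its middle; x points away from the robot, from the handle side to the deck's hinge; y to the left, where the leg is; z up. 'Stand (x, y, z)' below is in this frame, mm.
- deck (a joint): Tilt of the aluminium deck (170 x 124 x 10 mm, 0.7 kg with the 44 mm tall wrist body bolted on it): 0 level, grows as the handle edge rises, stop at 1.05 rad. A stiff friction hinge: it stays where it is left; at the handle about 8 N lifts it, 2 to 3 N pushes it down. It stands on the locked leg at 0.55; above 0.66 its lug is clear of the leg's swing (0.8 gives room).
- deck_hinge (a point): Point on the deck's hinge line, at stand (110, -10, 52); the hinge line runs along the stand's y.
- handle_mid (a point): Middle of the deck's handle, a round steel bar 12 mm thick, 104 mm long, parallel to the stand's y, 210 mm from the hinge line, 34 mm clear of the deck's front edge; 52 mm above the counter when level. Two side arms carry it: pinch it from above between them, closing along the stand's x; it turns easily in the fingers as the deck tilts.
- lug (a point): Point of the deck's lug that rests on the leg: a round steel rod 12 mm thick that sticks out 48 mm from the deck's left side, parallel to the stand's y, 160 mm from the hinge line. The point lies on its axis, in the plane of the leg.
- leg (a joint): Swing of the prop leg: 0 folded, leaning 50 deg from upright to the far side (+x); grows as it swings up and towards the robot; upright and over-centre at 0.87; 1.22 rad locked on its stop, leaning 20 deg to the robot. The spring drives it away from upright: back to 0 before 0.87, on to 1.22 after. Square to the leg about 3 N at the toe bar moves it off the folded stop, less near upright.
- leg_pivot (a point): Pivot of the leg, fixed at stand (12, 85, 30); the leg swings in the upright plane through it parallel to the stand's x and z.
- toe_bar (a point): Push point on the leg's toe bar: a round bar 10 mm thick along +y, 90 mm from the pivot. The point is on its axis, 55 mm from the leg's middle plane and 30 mm from the free end; folded at stand (81, 140, 88), locked at (-19, 140, 115). Drag it with closed fingertips from its far (+x) side on an arc of 90 mm about the pivot; a level drag may jam. Its z axis points up the leg.
- leg_seat (a point): Seat at the leg's tip (112 mm from the pivot): where the lug's axis lies when the deck stands on the leg. The leg is a steel bar 12 x 14 mm with a 30 mm wide flat shelf at its tip and, on the shelf's robot side when upright, a lip 9 mm high.
- sleeve_mid (a point): Centre (half-way up) of a white bearing sleeve standing on end, 42 mm across, 34 mm tall. Leave it alone.
- pin_mid (a point): Centre of a steel shackle pin lying on the counter, 12 mm thick, 87 mm long along its x, with a 22 mm square head. Leave it alone.
- gauge_mid (a point): Centre of a green gauge block 50 x 30 x 20 mm on the counter. Leave it alone.

How it is judged:
By the outcome, as a careful person would: the job done as asked, in the order asked, and still so for the second after the job is handed in, with the robot touching nothing.
It also fails if it takes over 64 s, if anything falls off the work surface, if the arm or the gripper's body presses on something with over 40 N, if the wrist force passes 120 N, or if a joint passes its speed limit or range.

## Working session

There is one attempt and no reset: what is moved stays moved. The work goes in short steps, Python scripts to look and compute and a tool call to move; the robot and the scene stay as the last step left them, time stands still between calls to the robot, and variables do not carry over. Pictures are saved under pics/ and viewed, and the job is handed in when it is done.

Besides the shell and the picture viewer there is one more tool, called after ">>>" as a command line: name --argument value ..., lists and objects as JSON in quotes. drive_tool: Moves the arm, as the interface text tells. Its arguments: {"type":"object","properties":{"dp":{"type":"array","items":{"type":"array","items":{"type":"number"}}},"turn":{"type":"array","items":{"type":"array","items":{"type":"number"}}},"grip":{"type":"number"},"grip_force":{"type":"number"}},"required":["dp","turn"]}

```bash
ls; mkdir -p pics; python3 - <<'E'
from rig import bot,capture,camera_info
import cv2
print(bot.get_state())
for n in ["scene","side","wrist"]:
    ci=camera_info(n);print(n,ci)
    cv2.imwrite(f"pics/{n}0.png",cv2.cvtColor(capture(n),cv2.COLOR_RGB2BGR))
E
```

```text
pics
{'t': 0.0, 'qpos': array([-1.33488987,  0.46945139, -0.0486026 ,  1.53365918,  0.02410786,
        1.14100584, -0.08228617]), 'joint_vel': array([-8.78324800e-05, -1.06372998e-03, -3.01642602e-04, -1.28465094e-05,
       -1.23516868e-03,  3.62169187e-04,  8.32472741e-04]), 'effort': array([-5.07193545e-04, -5.07962787e+01, -8.11652932e-02, -2.36161673e+01,
       -6.14111102e-02,  3.76301003e-02,  1.76285012e-04]), 'tool_pos': array([0.17649635, 0.65090853, 0.22150747]), 'tool_rot': array([ 0.09264859,  0.70098445, -0.09401273,  0.70085565]), 'force': array([-0.38739038, -0.23015783, -0.23589762]), 'torque': array([ 0.01405726,  0.00688087, -0.03146409]), 'gripper_width': 0.08731020875699205}
scene {'fx': 524.236668150515, 'fy': 524.236668150515, 'cx': 276.659696679154, 'cy': 200.69657450758024, 'dist_coeffs': array([0.03093974, 0.        , 0.        , 0.        , 0.        ]), 'pose': array([[-0.46374876, -0.66413284,  0.58639974,  1.18085586],
       [ 0.88590472, -0.35544031,  0.29805203,  0.26267575],
       [ 0.01048396,  0.65771556,  0.75319342,  0.884811  ],
       [ 0.  
[... 248 characters left out ...]
e': array([[ 0.9967873 ,  0.06370071, -0.04855196,  0.52463208],
       [-0.07969511,  0.72838277, -0.68051983, -0.47476748],
       [-0.00798519,  0.68220288,  0.73111933,  0.56908853],
       [ 0.        ,  0.        ,  0.        ,  1.        ]])}
wrist {'fx': 366.5994036843287, 'fy': 366.5994036843287, 'cx': 276.6101827518649, 'cy': 210.05710128508903, 'dist_coeffs': array([-0.08542352,  0.        ,  0.        ,  0.        ,  0.        ]), 'pose': array([[ 0.26225222, -0.92677303, -0.26891546,  0.10318929],
       [ 0.96499784,  0.25136883,  0.07478552,  0.67071263],
       [-0.00171224, -0.27911551,  0.96025601,  0.38430239],
       [ 0.        ,  0.        ,  0.        ,  1.        ]])}
```

View pics/scene0.png

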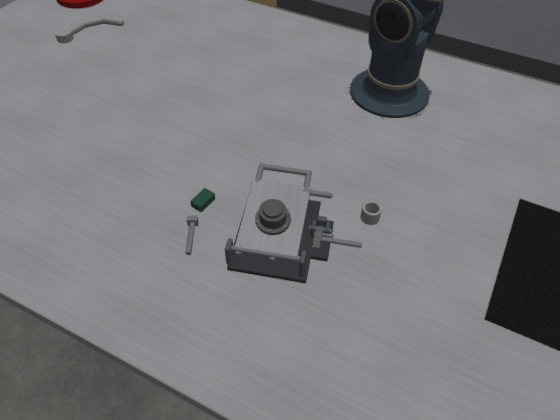

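View pics/side0.png

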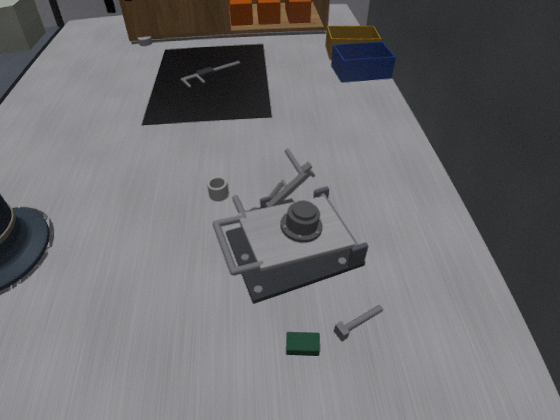

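View pics/wrist0.png

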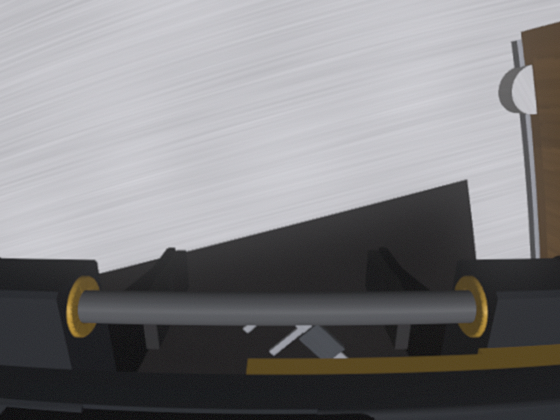

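Scene: stand around (270,225), handle at (285,168), leg at (340,240), pin (191,235), gauge (203,199), sleeve (371,212). Side: handle (227,245), toe bar end (290,153). I'll zoom in for precise pixels.

```bash
python3 - <<'E'
import cv2
a=cv2.imread("pics/scene0.png")[150:290,180:390]; cv2.imwrite("pics/scene0z.png",cv2.resize(a,None,fx=3.8,fy=3.8,interpolation=cv2.INTER_CUBIC))
a=cv2.imread("pics/side0.png")[140:310,195:395]; cv2.imwrite("pics/side0z.png",cv2.resize(a,None,fx=3.5,fy=3.5,interpolation=cv2.INTER_CUBIC))
E
```

```text
(no output)
```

View pics/scene0z.png

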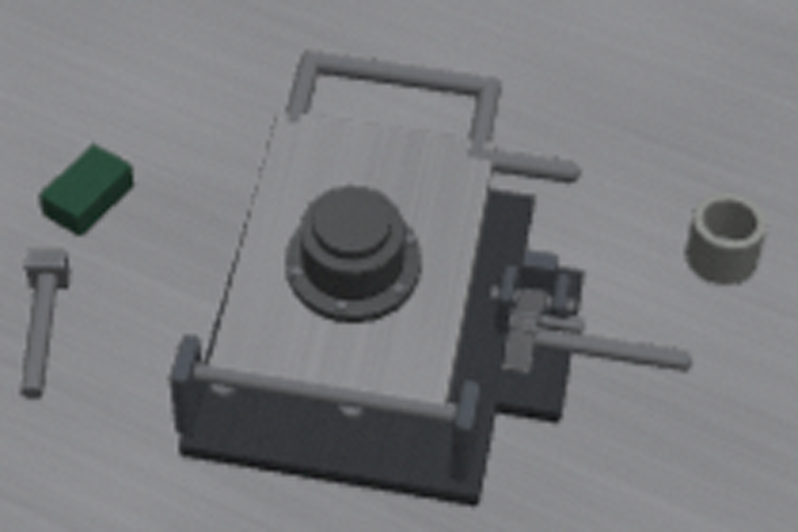

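View pics/side0z.png

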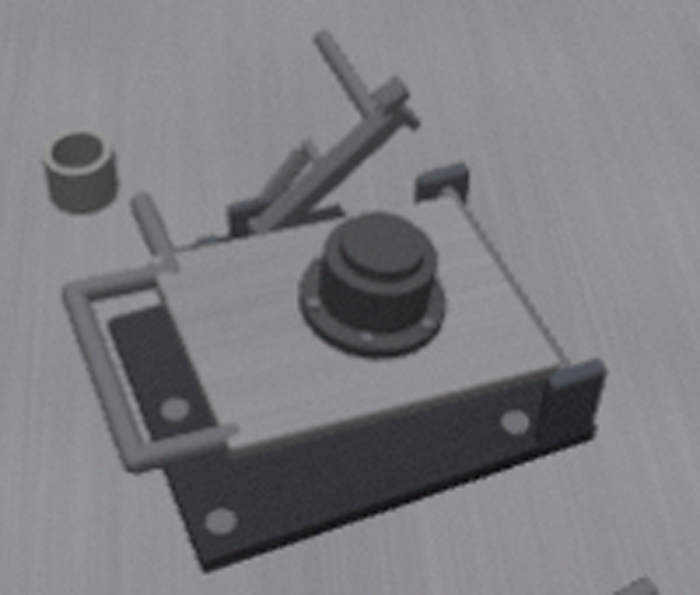

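```bash
cat > h.py <<'E'
import numpy as np,cv2
from scipy.optimize import least_squares
from scipy.spatial.transform import Rotation as R
def proj(ci,P):
    P=np.atleast_2d(P);T=np.linalg.inv(ci['pose']);c=P@T[:3,:3].T+T[:3,3]
    c=c*[1,-1,-1]
    K=np.array([[ci['fx'],0,ci['cx']],[0,ci['fy'],ci['cy']],[0,0,1.]])
    return cv2.projectPoints(c.reshape(-1,1,3),np.zeros(3),np.zeros(3),K,np.array(ci['dist_coeffs']))[0].reshape(-1,2)
def stand(p,S):
    S=np.atleast_2d(S)/1000.;c,s=np.cos(p[2]),np.sin(p[2])
    return np.c_[p[0]+c*S[:,0]-s*S[:,1],p[1]+s*S[:,0]+c*S[:,1],S[:,2]]
E
python3 - <<'E'
from h import *
from rig import camera_info
A,B=camera_info('scene'),camera_info('side')
sc=lambda x,y:(180+(x+.5)/3.8-.5,150+(y+.5)/3.8-.5)
sd=lambda x,y:(195+(x+.5)/3.5-.5,140+(y+.5)/3.5-.5)
u=np.array([sc(309,60),sc(492,86),sc(686,361),sc(574,171),sc(195,371),sc(458,410)])
v=np.array([sd(137,460),sd(75,291),sd(322,36),sd(140,199),sd(568,362),sd(452,192)])
def pts(q): return stand(q,[[-100,-10-q[3],52],[-100,-10+q[3],52],[81,170,88],[-50,100,52],[110,-10-q[4],52],[110,-10+q[4],52]])
def f(q):
    P=pts(q);return np.r_[(proj(A,P)-u).ravel(),(proj(B,P)-v).ravel()]
r=least_squares(f,[.6,.1,0.1,46,70]);print(r.x);print(r.fun.reshape(2,-1,2).round(1))
np.save('p.npy',r.x[:3])
print(stand(r.x,[[-100,-10,52],[81,140,88],[-19,140,115],[12,85,30],[110,-10,52]]))
# raw triangulation check
for i in range(6):
    t=least_squares(lambda P:np.r_[(proj(A,P)-u[i]).ravel(),(proj(B,P)-v[i]).ravel()],[.6,.1,.05]);print(t.x.round(4),pts(r.x)[i].round(4),t.cost)
for cx,cy in [(-105,-90),(105,-90),(105,70),(-105,70)]:
  print(proj(A,stand(r.x,[cx,cy,0])),proj(B,stand(r.x,[cx,cy,0])))
print([sc(182,455),sc(475,503)],[sd(205,572),sd(592,437)])
E
```

```text
[ 5.52764617e-01 -4.28284110e-02  2.73774237e-01  5.30350860e+01
  6.60616105e+01]
[[[ 2.6  7.3]
  [ 1.7  8.1]
  [ 2.7  1.6]
  [ 2.9  6.8]
  [ 2.1 -0.2]
  [-0.6  1.4]]

 [[-2.   6.7]
  [-0.6  6.9]
  [-0.5 -1.7]
  [-0.6  4.3]
  [-2.3  3.6]
  [-1.8  0.4]]]
[[ 0.45919255 -0.07949269  0.052     ]
 [ 0.59289658  0.11385734  0.088     ]
 [ 0.49662084  0.08682064  0.115     ]
 [ 0.54133651  0.04225037  0.03      ]
 [ 0.66137159 -0.02271561  0.052     ]]
[ 0.4787 -0.1347  0.0767] [ 0.4735 -0.1306  0.052 ] 0.13910740632548907
[ 0.4486 -0.0336  0.0767] [ 0.4449 -0.0284  0.052 ] 0.35136233437442294
[0.5848 0.1368 0.0888] [0.5848 0.1427 0.088 ] 0.07240400295188605
[0.4801 0.032  0.0712] [0.4776 0.0399 0.052 ] 0.06070890718811266
[ 0.6838 -0.0856  0.0589] [ 0.6792 -0.0863  0.052 ] 1.1424502835691777
[0.6447 0.0403 0.0555] [0.6435 0.0409 0.052 ] 1.659550071376003
[[252.74768119 185.19307091]] [[236.50160148 309.28184512]]
[[228.38934438 258.96900721]] [[351.68828196 271.5352673 ]]
[[305.71424331 273.12556967]] [[314.90898729 209.41239785]]
[[321.61811909 196.44134267]] [[212.95790117 238.00574711]]
[(227.5263157894737, 269.36842105263156), (304.63157894736844, 282.0)] [(253.21428571428572, 303.07142857142856), (363.7857142857143, 264.5)]
```

```bash
cat >> h.py <<'E'
def deckpt(tilt,r,y,off=0): # stand mm
    return [110-r*np.cos(tilt)+off*np.sin(tilt),y,52+r*np.sin(tilt)+off*np.cos(tilt)]
E
python3 - <<'E'
from h import *
from rig import camera_info
A,B=camera_info('scene'),camera_info('side')
sc=lambda x,y:(180+(x+.5)/3.8-.5,150+(y+.5)/3.8-.5)
sd=lambda x,y:(195+(x+.5)/3.5-.5,140+(y+.5)/3.5-.5)
u=np.array([sc(309,60),sc(492,86),sc(686,361),sc(574,171),sc(195,371),sc(458,410)])
v=np.array([sd(137,460),sd(75,291),sd(322,36),sd(140,199),sd(568,362),sd(452,192)])
def pts(q): return stand(q,[deckpt(q[5],210,-10-q[3]),deckpt(q[5],210,-10+q[3]),[81,170,88],deckpt(q[5],160,100),[110,-10-q[4],52],[110,-10+q[4],52]])
def f(q):
    P=pts(q);return np.r_[(proj(A,P)-u).ravel(),(proj(B,P)-v).ravel()]
r=least_squares(f,[.6,.1,0.1,46,70,.1],loss='soft_l1');print(r.x);print(f(r.x).reshape(2,-1,2).round(1))
np.save('p.npy',r.x[:3])
print(stand(r.x,[deckpt(r.x[5],210,-10),[81,140,88],[-19,140,115],[12,85,30],[110,-10,52],deckpt(.8,210,-10)]))
for cx,cy in [(-105,-80),(105,-80),(105,80),(-105,80)]:
  print(proj(A,stand(r.x,[cx,cy,0])),proj(B,stand(r.x,[cx,cy,0])))
print([sc(182,455),sc(475,503)],[sd(205,572),sd(592,437)])
E
```

```text
[ 5.55307865e-01 -4.70129381e-02  2.92400217e-01  5.25833726e+01
  6.69383293e+01  1.19109939e-01]
[[[-0.7  0.2]
  [-0.9  0.2]
  [ 1.1  0.6]
  [ 1.   0.6]
  [-0.   0.5]
  [-1.6  1.4]]

 [[-0.   0. ]
  [-0.4  0. ]
  [-0.8 -0.5]
  [-0.4 -1.1]
  [ 0.1  4.7]
  [-1.3  1. ]]]
[[ 0.46385964 -0.08498474  0.07695398]
 [ 0.59251461  0.11039309  0.088     ]
 [ 0.49675913  0.08156795  0.115     ]
 [ 0.54229715  0.03783823  0.03      ]
 [ 0.6635214  -0.02488083  0.052     ]
 [ 0.52342309 -0.06705444  0.20264478]]
[[253.87330933 186.3068641 ]] [[237.58262937 307.04777186]]
[[231.47130244 260.70621016]] [[351.2106738  267.87574746]]
[[309.2948552 273.7014424]] [[313.37422785 207.00060991]]
[[323.08097284 196.62843673]] [[212.46382125 236.75387301]]
[(227.5263157894737, 269.36842105263156), (304.63157894736844, 282.0)] [(253.21428571428572, 303.07142857142856), (363.7857142857143, 264.5)]
```

```bash
cat >> h.py <<'E'
p=np.load('p.npy')
def Rdown(flip=1,lean=0.0):
    # tool x down, y = flip*stand x ; lean: tilt body towards stand +y (deg)
    c,s=np.cos(p[2]),np.sin(p[2]); y=flip*np.array([c,s,0]); x=np.array([0,0,-1.]); z=np.cross(x,y)
    M=np.c_[x,y,z]
    return R.from_rotvec(np.deg2rad(lean)*np.array([-c,-s,0]))*R.from_matrix(M)
def plan(tg,st):
    R0=R.from_quat(st['tool_rot']);p0=st['tool_pos']
    for P,Q in tg:
        d=R0.inv().apply(np.asarray(P).ravel()-p0)*100; t=(R0.inv()*Q).as_rotvec(degrees=True)
        print('dp',d.round(2).tolist(),'turn',t.round(1).tolist())
def S(x,y,z): return stand(p,[x,y,z])[0]
E
python3 - <<'E'
from h import *
from rig import bot,camera_info
st=bot.get_state();R0=R.from_quat(st['tool_rot']);print(R0.as_matrix().round(3))
T=camera_info('wrist')['pose'];print('cam in tool',R0.inv().apply(T[:3,3]-st['tool_pos']))
for f in(1,-1): print(f,(R0.inv()*Rdown(f)).as_rotvec(degrees=True))
print(S(0,0,0),S(-100,-10,52))
Q=Rdown(1)
h=S(*deckpt(.119,210,-10))
for f in (1,-1): print('f',f);plan([([.45,.35,.27],Rdown(f)),(h+[0,0,.09],Rdown(f)),(h+[0,0,-.015],Rdown(f))],st)
A,B=camera_info('scene'),camera_info('side')
for n,u,v,z in [('sleeve',(371,206),(218,184),.034),('gauge',(203,196),(303,338),.02),('pin',(190,236),(362,320),.006)]:
    t=least_squares(lambda P:np.r_[(proj(A,P)-u).ravel(),(proj(B,P)-v).ravel()],[.6,.1,.05]);print(n,t.x.round(4),t.cost)
E
```

```text
[[-0.     0.262  0.965]
 [-0.001  0.965 -0.262]
 [-1.    -0.001  0.   ]]
cam in tool [-0.16266716 -0.00042318 -0.07590414]
1 [5.80754296e+01 4.15965122e-02 7.19082863e-02]
-1 [-1.21924538e+02 -8.38114966e-02  4.84821168e-02]
[ 0.55530787 -0.04701294  0.        ] [ 0.4624349  -0.08541363  0.052     ]
f 1
dp [-4.79, -21.91, 34.28] turn [58.1, 0.0, 0.1]
dp [5.57, -63.51, 47.0] turn [58.1, 0.0, 0.1]
dp [16.07, -63.5, 47.0] turn [58.1, 0.0, 0.1]
f -1
dp [-4.79, -21.91, 34.28] turn [-121.9, -0.1, 0.0]
dp [5.57, -63.51, 47.0] turn [-121.9, -0.1, 0.0]
dp [16.07, -63.5, 47.0] turn [-121.9, -0.1, 0.0]
sleeve [0.4413 0.1102 0.0351] 2.0669915429833208
gauge [ 0.5756 -0.2271  0.024 ] 0.14094976202878187
pin [ 0.6728 -0.1988  0.0095] 0.555413855748281
```

>>> drive_tool --dp '[[-0.4,-1.8,2.9],[-0.8,-3.7,5.7],[-1.2,-5.5,8.6],[-1.6,-7.3,11.4],[-2,-9.1,14.3],[-2.4,-11,17.1],[-2.8,-12.8,20],[-3.2,-14.6,22.9],[-3.6,-16.4,25.7],[-4,-18.3,28.6],[-4.4,-20.1,31.4],[-4.8,-21.9,34.3]]' --turn '[[4.8,0,0],[9.7,0,0],[14.5,0,0],[19.4,0,0],[24.2,0,0],[29,0,0],[33.9,0,0],[38.7,0,0],[43.5,0,0],[48.4,0,0],[53.2,0,0],[58.1,0,0.1]]' --grip 3.2 --grip_force 30

```text
t: 1.15
tool_pos: [0.4509, 0.3486, 0.2702]
tool_rot: [0.423, 0.566, -0.423, 0.567]
force: [0.4, 0.9, 0.6]
gripper_width: 0.0325
```

```bash
cat >> h.py <<'E'
def H(t,dz=0,y=-10): return S(*deckpt(t,210,y))+[0,0,dz]
E
python3 - <<'E'
from h import *
from rig import bot
st=bot.get_state();print(st['tool_pos'],st['force'])
plan([(H(.119,.09),Rdown())],st)
E
```

```text
[0.4508798  0.34857417 0.2701532 ] [0.37048825 0.94149112 0.61645981]
dp [10.33, -11.08, 41.93] turn [-0.2, 0.0, -0.0]
```

>>> drive_tool --dp '[[0.5,-1,3.8],[1,-2,7.6],[1.5,-3,11.4],[2,-4,15.2],[3,-5,19],[4,-6,22.8],[5,-7,26.6],[6,-8,30.4],[7.5,-9,34.2],[9,-10,38],[10.3,-11.1,41.9],[10.3,-11.1,41.9]]' --turn '[[0,0,0],[0,0,0],[0,0,0],[0,0,0],[0,0,0],[0,0,0],[0,0,0],[0,0,0],[0,0,0],[0,0,0],[-0.2,0,0],[-0.2,0,0]]'

```text
t: 2.15
tool_pos: [0.4611, -0.0925, 0.1657]
tool_rot: [0.424, 0.565, -0.427, 0.565]
force: [-1.3, 0.0, 0.2]
gripper_width: 0.0314
```

```bash
python3 - <<'E'
from h import *
from rig import bot,capture,camera_info
st=bot.get_state();print(st['tool_pos'],st['force'])
ci=camera_info('wrist')
im=cv2.cvtColor(capture('wrist'),cv2.COLOR_RGB2BGR)
for y in(-62,-10,42):
  u=proj(ci,H(.119,0,y))[0];print(u);cv2.circle(im,tuple(int(round(a)) for a in u),3,(0,0,255),-1)
cv2.imwrite('pics/w1.png',im)
im=cv2.cvtColor(capture('side'),cv2.COLOR_RGB2BGR);cv2.imwrite('pics/s1.png',im)
plan([(H(.119,.0),Rdown()),(H(.119,-.015),Rdown())],st)
E
```

```text
[ 0.46108838 -0.09254834  0.16572631] [-1.26109429  0.04714178  0.16297737]
[283.83847652 271.21361469]
[283.31545451 204.68910141]
[282.68610438 130.38945722]
dp [8.88, 0.51, -0.68] turn [-0.7, 0.2, 0.2]
dp [10.38, 0.51, -0.68] turn [-0.7, 0.2, 0.2]
```

View pics/w1.png

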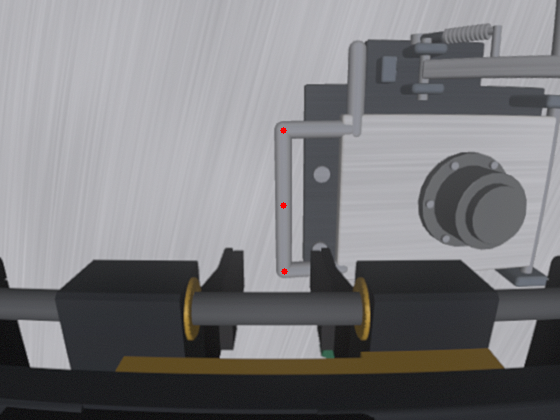

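View pics/s1.png

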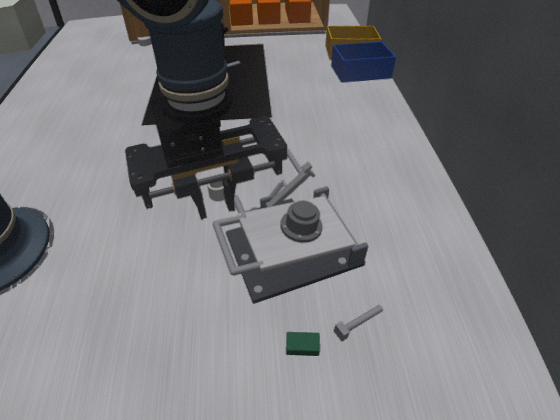

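The model dots sit on the handle bar in the wrist picture ((283,130), (283,205), (284,271)), between the fingers at columns ~235 and ~315. Descending.

>>> drive_tool --dp '[[1,0.5,-0.7],[3,0.5,-0.7],[5,0.5,-0.7],[7,0.5,-0.7],[9,0.5,-0.7],[10,0.5,-0.7],[10.4,0.5,-0.7],[10.4,0.5,-0.7]]' --turn '[[-0.7,0.2,0.2],[-0.7,0.2,0.2],[-0.7,0.2,0.2],[-0.7,0.2,0.2],[-0.7,0.2,0.2],[-0.7,0.2,0.2],[-0.7,0.2,0.2],[-0.7,0.2,0.2]]'

```text
t: 2.92
tool_pos: [0.4653, -0.0771, 0.0621]
tool_rot: [0.42, 0.57, -0.418, 0.568]
force: [-0.1, -0.5, -0.5]
gripper_width: 0.0324
```

>>> drive_tool --dp '[[0,0,0],[0,0,0],[0,0,0],[0,0,0],[0,0,0],[0,0,0]]' --turn '[[0,0,0],[0,0,0],[0,0,0],[0,0,0],[0,0,0],[0,0,0]]' --grip 0.4 --grip_force 40

```text
t: 3.42
tool_pos: [0.4614, -0.0782, 0.0618]
tool_rot: [0.419, 0.572, -0.42, 0.566]
force: [-7.6, -3.2, 2.3]
gripper_width: 0.0106
```

```bash
python3 - <<'E'
from h import *
from rig import bot
st=bot.get_state();print(st['tool_pos'],st['force'],st['gripper_width'],H(.119,-.015))
# lift rows relative to handle start, use current rel offset
off=st['tool_pos']-H(.119)
for t in np.arange(.17,.87,.05): 
    print(round(t,2),end=' ');plan([(H(t)+off,Rdown())],st)
E
```

```text
[ 0.46136569 -0.07816722  0.06175828] [-7.62689625 -3.22347402  2.32589799] 0.010638057721461607 [ 0.46385702 -0.08498553  0.06193106]
0.17 dp [-1.06, 0.15, -0.01] turn [0.4, -0.4, 0.3]
0.22 dp [-2.09, 0.35, -0.01] turn [0.4, -0.4, 0.3]
0.27 dp [-3.11, 0.6, -0.01] turn [0.4, -0.4, 0.3]
0.32 dp [-4.12, 0.89, -0.02] turn [0.4, -0.4, 0.3]
0.37 dp [-5.11, 1.24, -0.02] turn [0.4, -0.4, 0.3]
0.42 dp [-6.08, 1.64, -0.03] turn [0.4, -0.4, 0.3]
0.47 dp [-7.03, 2.09, -0.03] turn [0.4, -0.4, 0.3]
0.52 dp [-7.96, 2.58, -0.03] turn [0.4, -0.4, 0.3]
0.57 dp [-8.86, 3.12, -0.03] turn [0.4, -0.4, 0.3]
0.62 dp [-9.73, 3.71, -0.03] turn [0.4, -0.4, 0.3]
0.67 dp [-10.57, 4.33, -0.03] turn [0.4, -0.4, 0.3]
0.72 dp [-11.38, 5.0, -0.03] turn [0.4, -0.4, 0.3]
0.77 dp [-12.16, 5.71, -0.03] turn [0.4, -0.4, 0.3]
0.82 dp [-12.9, 6.45, -0.03] turn [0.4, -0.4, 0.3]
```

>>> drive_tool --dp '[[-1.1,0.2,0],[-2.1,0.4,0],[-3.1,0.6,0],[-4.1,0.9,0],[-5.1,1.2,0],[-6.1,1.6,0],[-7,2.1,0],[-8,2.6,0],[-8.9,3.1,0],[-9.7,3.7,0],[-10.6,4.3,0],[-10.6,4.3,0]]' --turn '[[0.4,-0.4,0.3],[0.4,-0.4,0.3],[0.4,-0.4,0.3],[0.4,-0.4,0.3],[0.4,-0.4,0.3],[0.4,-0.4,0.3],[0.4,-0.4,0.3],[0.4,-0.4,0.3],[0.4,-0.4,0.3],[0.4,-0.4,0.3],[0.4,-0.4,0.3],[0.4,-0.4,0.3]]'

```text
t: 4.42
tool_pos: [0.5006, -0.0666, 0.1689]
tool_rot: [0.42, 0.57, -0.423, 0.566]
force: [-10.2, -3.1, 8.9]
gripper_width: 0.0109
```

```bash
python3 - <<'E'
from h import *
from rig import bot,capture
st=bot.get_state();print(st['tool_pos'],st['force'],st['gripper_width'])
hz=st['tool_pos'][2]+.015;print('tilt by z',np.arcsin((hz-.052)/.21))
off=np.array([-.0025,.0068,-.0152])
for t in (.65,.7,.75,.8,.85,.88,.9): 
    print(round(t,2),end=' ');plan([(H(t)+off,Rdown())],st)
cv2.imwrite('pics/s2.png',cv2.cvtColor(capture('side'),cv2.COLOR_RGB2BGR))
E
```

```text
[ 0.50056373 -0.06661542  0.16893054] [-10.16229899  -3.13087669   8.89966378] 0.010866587554122006
tilt by z 0.679289847119578
0.65 dp [0.5, 0.05, -0.02] turn [0.0, -0.1, 0.4]
0.7 dp [-0.32, 0.7, -0.02] turn [0.0, -0.1, 0.4]
0.75 dp [-1.11, 1.39, -0.02] turn [0.0, -0.1, 0.4]
0.8 dp [-1.87, 2.12, -0.02] turn [0.0, -0.1, 0.4]
0.85 dp [-2.58, 2.89, -0.03] turn [0.0, -0.1, 0.4]
0.88 dp [-3.0, 3.36, -0.03] turn [0.0, -0.1, 0.4]
0.9 dp [-3.26, 3.69, -0.03] turn [0.0, -0.1, 0.4]
```

View pics/s2.png

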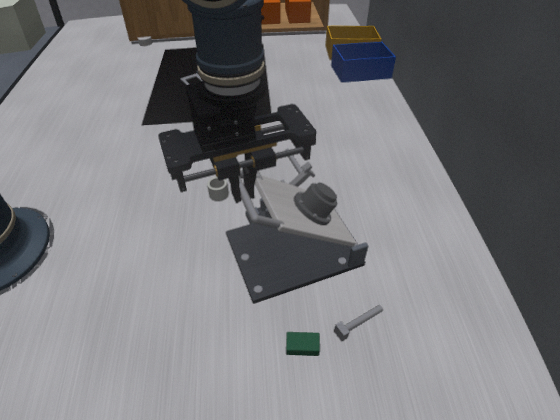

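The deck is up at ~0.67 rad, handle pinched at (248,190). Continuing.

>>> drive_tool --dp '[[-0.4,0.5,0],[-1.1,1.2,0],[-1.9,1.9,0],[-2.6,2.7,0],[-3.1,3.3,0],[-3.3,3.5,0],[-3.3,3.5,0]]' --turn '[[0,0,0.4],[0,0,0.4],[0,0,0.4],[0,0,0.4],[0,0,0.4],[0,0,0.4],[0,0,0.4]]'

```text
t: 5.05
tool_pos: [0.5299, -0.0578, 0.203]
tool_rot: [0.42, 0.571, -0.424, 0.564]
force: [-14.6, -3.5, 9.6]
gripper_width: 0.0109
```

```bash
python3 - <<'E'
from h import *
from rig import bot,capture
st=bot.get_state();print(st['tool_pos'],st['force'],st['gripper_width'])
hz=st['tool_pos'][2]+.015;print('tilt by z',np.arcsin((hz-.052)/.21))
E
```

```text
[ 0.52992324 -0.05783922  0.20298855] [-14.60542011  -3.51363826   9.55548412] 0.010892998546384605
tilt by z 0.9114970636723845
```

>>> drive_tool --dp '[[0,-0.2,0],[0,-0.4,0],[0,-0.4,0],[0,-0.4,0],[0,-0.4,0]]' --turn '[[0,0,0],[0,0,0],[0,0,0],[0,0,0],[0,0,0]]' --grip 3.2

```text
t: 5.47
tool_pos: [0.527, -0.0585, 0.2037]
tool_rot: [0.421, 0.571, -0.423, 0.564]
force: [0.3, -0.2, -0.3]
gripper_width: 0.0303
```

>>> drive_tool --dp '[[-1,0,0],[-3,0,0],[-5,0,0],[-7,0,0],[-7,0,0]]' --turn '[[0,0,0],[0,0,0],[0,0,0],[0,0,0],[0,0,0]]'

```text
t: 5.88
tool_pos: [0.5304, -0.0591, 0.2785]
tool_rot: [0.423, 0.568, -0.421, 0.567]
force: [0.2, -0.1, 0.1]
gripper_width: 0.032
```

```bash
python3 - <<'E'
from h import *
from rig import bot,capture,camera_info
st=bot.get_state();print(st['tool_pos'],st['force'],st['gripper_width'])
B=camera_info('side');im=cv2.cvtColor(capture('side'),cv2.COLOR_RGB2BGR)
cv2.imwrite('pics/s3.png',im);cv2.imwrite('pics/s3z.png',cv2.resize(im[120:310,180:380],None,fx=3,fy=3))
im=cv2.cvtColor(capture('wrist'),cv2.COLOR_RGB2BGR);ci=camera_info('wrist')
for t,col in((.8,(0,0,255)),(.9,(0,255,0))):
  for y in (-62,42):
    u=proj(ci,H(t,0,y))[0];cv2.circle(im,tuple(int(round(a)) for a in u),3,col,-1)
  cv2.circle(im,tuple(int(round(a)) for a in proj(ci,S(*deckpt(t,160,100)))[0]),3,col,-1)
cv2.imwrite('pics/w3.png',im)
Q=Rdown(1,12)
print('high',S(105,152,180));plan([(S(60,152,260),Q),(S(125,152,180),Q),(S(125,152,75),Q)],st)
E
```

```text
[ 0.53037166 -0.05913176  0.27845827] [ 0.15042794 -0.08057352  0.14968995] 0.03196950640787131
high [0.6120369  0.12880178 0.18      ]
dp [1.89, 8.73, -15.64] turn [-0.0, -12.2, 0.0]
dp [9.89, 15.23, -15.62] turn [-0.0, -12.2, 0.0]
dp [20.39, 15.23, -15.58] turn [-0.0, -12.2, 0.0]
```

View pics/s3z.png

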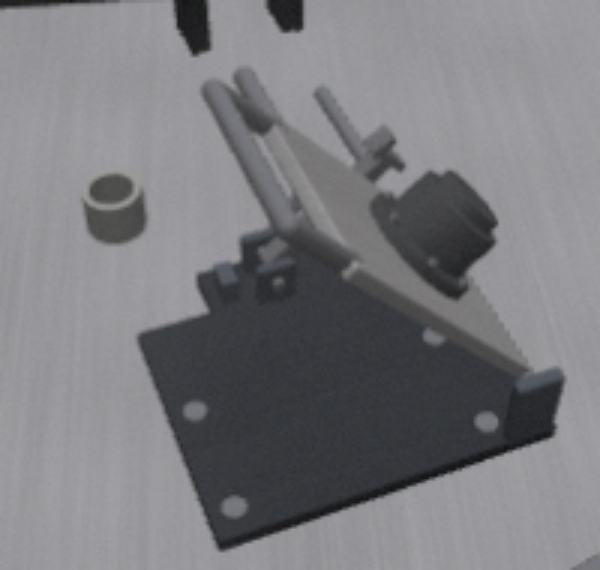

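View pics/w3.png

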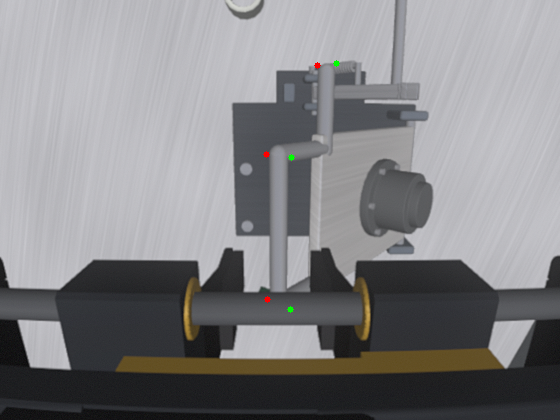

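Deck holds at ~0.85 rad with nothing touching (handle in wrist picture between the 0.8 red and 0.9 green markers). Now to the far side of the toe bar, fingers closed, leaning 12° outwards.

>>> drive_tool --dp '[[0,1,-2.6],[0,2.5,-5.2],[0,4,-7.8],[0,5.5,-10.4],[0,7,-13],[1,9,-15.6],[2,11,-15.6],[4,13,-15.7],[6,15,-15.8],[8,15.2,-15.9],[10,15.2,-16],[10,15.2,-16]]' --turn '[[0,-2,0],[0,-4,0],[0,-6,0],[0,-8,0],[0,-10,0],[0,-12,0],[0,-12.2,0],[0,-12.2,0],[0,-12.2,0],[0,-12.2,0],[0,-12.2,0],[0,-12.2,0]]' --grip 0

```text
t: 6.98
tool_pos: [0.6235, 0.1384, 0.1689]
tool_rot: [0.37, 0.509, -0.468, 0.621]
force: [-0.2, 0.1, -1.4]
gripper_width: 0.0004
```

```bash
python3 - <<'E'
from h import *
from rig import bot,capture,camera_info
st=bot.get_state();print(st['tool_pos'],st['force'],st['gripper_width'])
for n in('scene','side'):
  im=cv2.cvtColor(capture(n),cv2.COLOR_RGB2BGR);ci=camera_info(n)
  for q,c in ((S(81,140,88),(0,0,255)),(S(81,170,88),(0,255,0)),(st['tool_pos'],(255,0,0))):
    cv2.circle(im,tuple(int(round(a)) for a in proj(ci,q)[0]),2,c,-1)
  x,y=(200,120) if n=='scene' else (180,60)
  cv2.imwrite(f'pics/{n}4.png',cv2.resize(im[y:y+190,x:x+240],None,fx=3,fy=3))
plan([(S(125,148,75),Rdown(1,12))],st)
E
```

```text
[0.62354312 0.13841365 0.16887917] [-0.22409116  0.09882854 -1.3792232 ] 0.0004273840432010833
dp [9.38, 0.78, -0.98] turn [0.2, -0.0, 0.9]
```

View pics/scene4.png

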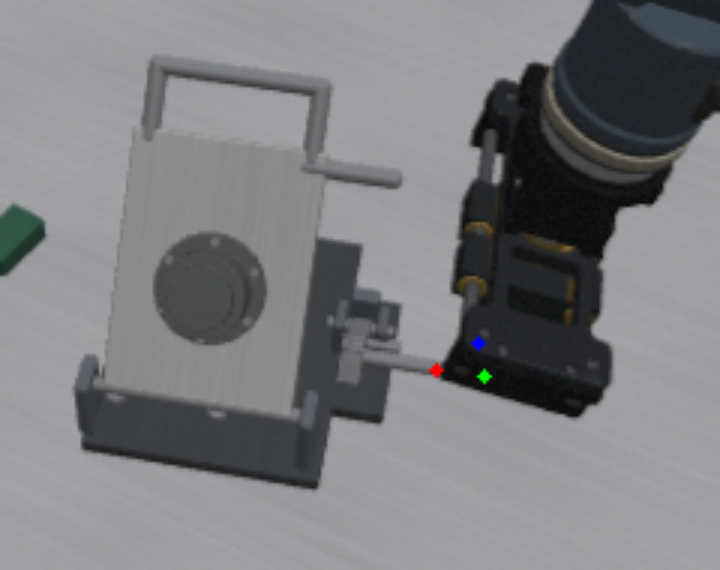

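View pics/side4.png

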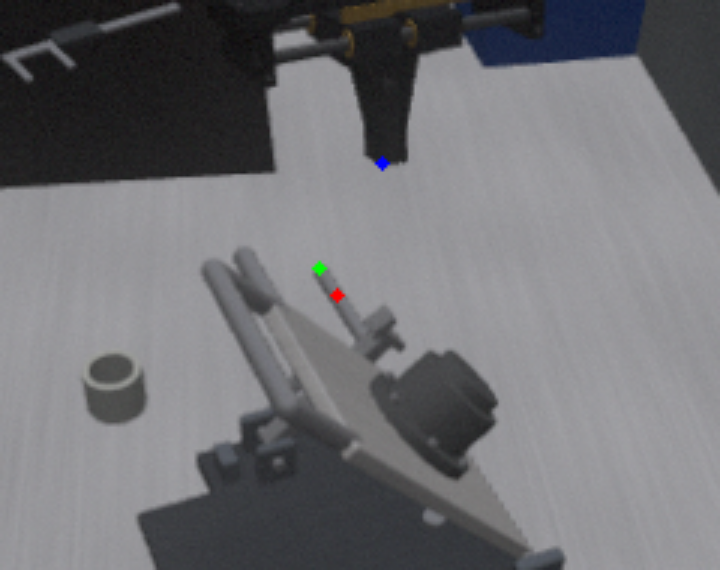

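Model toe bar points (red/green) lie on the bar in the side view ((337,295)/(320,268) zoomed); fingertip is beyond. Descending on the far side.

>>> drive_tool --dp '[[2,0.8,-0.4],[4,0.8,-0.7],[6,0.8,-1],[8,0.8,-1],[9.4,0.8,-1],[9.4,0.8,-1]]' --turn '[[0,0,0.5],[0,0,0.9],[0,0,0.9],[0,0,0.9],[0,0,0.9],[0,0,0.9]]'

```text
t: 7.58
tool_pos: [0.6346, 0.13, 0.0782]
tool_rot: [0.376, 0.505, -0.462, 0.625]
force: [-0.5, -0.8, 0.3]
gripper_width: 0.0007
```

```bash
python3 - <<'E'
from h import *
from rig import bot
st=bot.get_state();print(st['tool_pos'],st['force'],st['gripper_width'])
Q=Rdown(1,12)
for a in (55,50,45,40,35,30,25,20,15,10,5,0,-5,-10,-15):
  A=np.deg2rad(a);print(a,end=' ');plan([(S(12+90*np.sin(A)+20,148,30+90*np.cos(A)-14),Q)],st)
E
```

```text
[0.63461079 0.12998687 0.07815363] [-0.48992935 -0.82948768  0.3189763 ] 0.0006652401122228237
55 dp [0.99, -2.13, -0.36] turn [0.1, -0.0, -0.2]
50 dp [0.38, -2.6, -0.23] turn [0.1, -0.0, -0.2]
45 dp [-0.18, -3.13, -0.11] turn [0.1, -0.0, -0.2]
40 dp [-0.71, -3.71, 0.0] turn [0.1, -0.0, -0.2]
35 dp [-1.17, -4.33, 0.1] turn [0.1, -0.0, -0.2]
30 dp [-1.59, -4.99, 0.19] turn [0.1, -0.0, -0.2]
25 dp [-1.95, -5.69, 0.26] turn [0.1, -0.0, -0.2]
20 dp [-2.24, -6.41, 0.32] turn [0.1, -0.0, -0.2]
15 dp [-2.48, -7.16, 0.37] turn [0.1, -0.0, -0.2]
10 dp [-2.65, -7.92, 0.4] turn [0.1, -0.0, -0.2]
5 dp [-2.75, -8.7, 0.42] turn [0.1, -0.0, -0.2]
0 dp [-2.78, -9.49, 0.43] turn [0.1, -0.0, -0.2]
-5 dp [-2.75, -10.27, 0.42] turn [0.1, -0.0, -0.2]
-10 dp [-2.66, -11.05, 0.4] turn [0.1, -0.0, -0.2]
-15 dp [-2.49, -11.82, 0.36] turn [0.1, -0.0, -0.2]
```

>>> drive_tool --dp '[[0.4,-1.3,-0.2],[0.4,-2.2,-0.2],[0.4,-2.6,-0.2],[-0.2,-3.1,-0.1],[-0.7,-3.7,0],[-1.2,-4.3,0.1],[-1.6,-5,0.2],[-1.6,-5,0.2]]' --turn '[[0,0,0],[0,0,0],[0,0,0],[0,0,0],[0,0,0],[0,0,0],[0,0,0],[0,0,0]]'

```text
t: 8.25
tool_pos: [0.589, 0.118, 0.0974]
tool_rot: [0.379, 0.503, -0.459, 0.626]
force: [5.9, 2.3, 3.6]
gripper_width: 0.0005
```

```bash
python3 - <<'E'
from h import *
from rig import bot,capture
st=bot.get_state();print(st['tool_pos'],st['force'],st['gripper_width'])
im=cv2.cvtColor(capture('side'),cv2.COLOR_RGB2BGR)
cv2.imwrite('pics/side5.png',cv2.resize(im[60:250,180:420],None,fx=3,fy=3))
Q=Rdown(1,12)
for a in (25,20,15,10,5,0,-5,-10,-15,-20):
  A=np.deg2rad(a);print(a,end=' ');plan([(S(12+90*np.sin(A)+20,148,30+90*np.cos(A)-14),Q)],st)
E
```

```text
[0.58901552 0.11802825 0.09740045] [5.88928813 2.29685999 3.60851349] 0.0004815124691668005
25 dp [-0.02, -0.98, 0.03] turn [0.0, -0.1, -0.7]
20 dp [-0.32, -1.7, 0.1] turn [0.0, -0.1, -0.7]
15 dp [-0.56, -2.45, 0.14] turn [0.0, -0.1, -0.7]
10 dp [-0.74, -3.21, 0.18] turn [0.0, -0.1, -0.7]
5 dp [-0.85, -3.99, 0.2] turn [0.0, -0.1, -0.7]
0 dp [-0.89, -4.77, 0.21] turn [0.0, -0.1, -0.7]
-5 dp [-0.87, -5.56, 0.2] turn [0.0, -0.1, -0.7]
-10 dp [-0.78, -6.34, 0.18] turn [0.0, -0.1, -0.7]
-15 dp [-0.62, -7.11, 0.14] turn [0.0, -0.1, -0.7]
-20 dp [-0.4, -7.86, 0.09] turn [0.0, -0.1, -0.7]
```

View pics/side5.png

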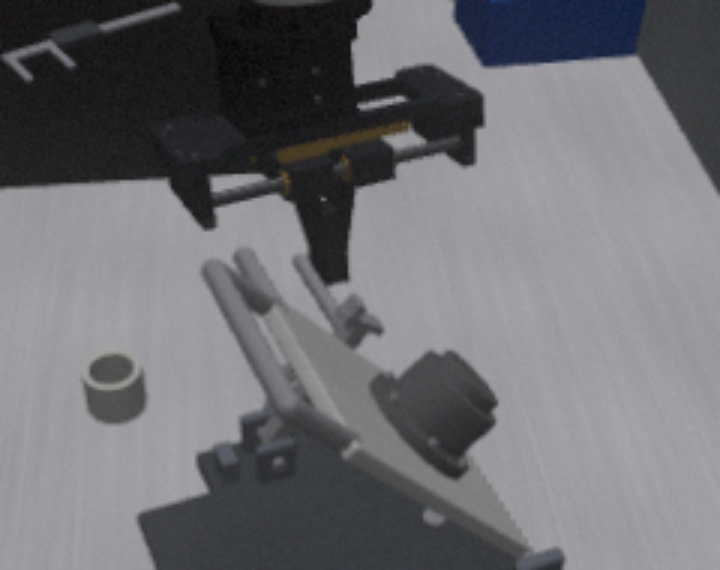

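The bar (300,262) is moving with the fingertip. Continuing along the arc past over-centre.

>>> drive_tool --dp '[[0,-1,0],[-0.3,-1.7,0.1],[-0.6,-2.5,0.1],[-0.8,-3.2,0.2],[-0.9,-4,0.2],[-0.9,-4.8,0.2],[-0.9,-5.6,0.2],[-0.8,-6.3,0.2],[-0.6,-7.1,0.1],[-0.6,-7.3,0.1],[-0.6,-7.3,0.1]]' --turn '[[0,0,-0.5],[0,0,-0.5],[0,0,-0.5],[0,0,-0.5],[0,0,-0.5],[0,0,-0.5],[0,0,-0.5],[0,0,-0.5],[0,0,-0.5],[0,0,-0.5],[0,0,-0.5]]'

```text
t: 9.22
tool_pos: [0.5183, 0.0968, 0.1018]
tool_rot: [0.376, 0.505, -0.462, 0.624]
force: [0.0, -0.1, 0.3]
gripper_width: 0.0003
```

```bash
python3 - <<'E'
from h import *
from rig import bot,capture,camera_info
st=bot.get_state();print(st['tool_pos'],st['force'],st['gripper_width'])
for n in('scene','side'):
  im=cv2.cvtColor(capture(n),cv2.COLOR_RGB2BGR);ci=camera_info(n)
  for q,c in ((S(-19,140,115),(0,0,255)),(S(-19,170,115),(0,255,0))):
    cv2.circle(im,tuple(int(round(a)) for a in proj(ci,q)[0]),2,c,-1)
  x,y=(200,120) if n=='scene' else (160,60)
  cv2.imwrite(f'pics/{n}6.png',cv2.resize(im[y:y+190,x:x+240],None,fx=3,fy=3))
E
```

```text
[0.51826626 0.0967522  0.10181868] [ 0.04548266 -0.11033528  0.34116345] 0.00033103830694851074
```

View pics/side6.png

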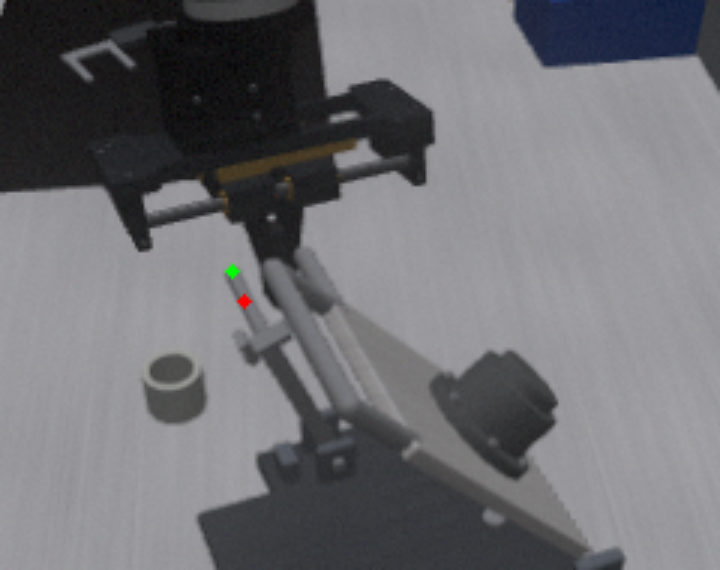

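View pics/scene6.png

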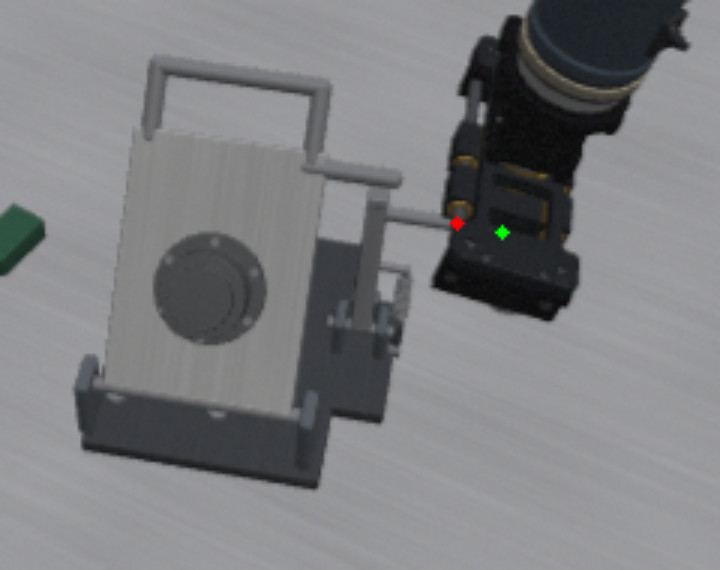

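Leg snapped to the locked markers ((245,300)/(232,271) side zoom); wrist force is zero. Retreat and measure deck tilt.

>>> drive_tool --dp '[[0,1.5,-0.5],[0,3,-1],[-3,3,-1],[-6,3,-1],[-9,3,-1],[-12,3,-1],[-15,3,-1],[-18,3,-1],[-18,3,-1]]' --turn '[[0,0,0],[0,0,0],[0,0,0],[0,0,0],[0,0,0],[0,0,0],[0,0,0],[0,0,0],[0,0,0]]' --grip 3.2

```text
t: 10.07
tool_pos: [0.5374, 0.1533, 0.2824]
tool_rot: [0.38, 0.504, -0.458, 0.627]
force: [0.3, 0.6, 0.7]
gripper_width: 0.0315
```

```bash
python3 - <<'E'
from h import *
from rig import bot,capture,camera_info
st=bot.get_state();print(st['tool_pos'],st['force'],st['gripper_width'])
A=camera_info('scene')
w=np.array([(200+157/3,120+63/3),(200+321/3,120+86/3)])
r=least_squares(lambda q:np.r_[proj(A,H(q[0],0,-10-q[1]))[0]-w[0],proj(A,H(q[0],0,-10+q[1]))[0]-w[1]],[.85,50]);print(r.x,r.fun)
B=camera_info('side');w=np.array([(160+345/3,60+395/3),(160+275/3,60+268/3)])
r=least_squares(lambda q:np.r_[proj(B,H(q[0],0,-10-q[1]))[0]-w[0],proj(B,H(q[0],0,-10+q[1]))[0]-w[1]],[.85,50]);print(r.x,r.fun)
for t in (.83,.86,.89):
  plan([(H(t,.06),Rdown()),(H(t,-.013),Rdown())],st)
E
```

```text
[0.5374077  0.15332293 0.28236122] [0.34031309 0.63103665 0.68093322] 0.031488520458764886
[ 0.81460496 52.75879971] [-0.08740011  0.59496889 -0.07853765  0.53487279]
[ 0.86856678 47.68761317] [1.14386907 1.04308376 1.24457081 1.4293962 ]
dp [5.62, -7.34, 19.94] turn [0.1, 11.8, -0.9]
dp [12.77, -7.45, 18.45] turn [0.1, 11.8, -0.9]
dp [5.22, -6.86, 20.03] turn [0.1, 11.8, -0.9]
dp [12.37, -6.97, 18.54] turn [0.1, 11.8, -0.9]
dp [4.83, -6.37, 20.11] turn [0.1, 11.8, -0.9]
dp [11.98, -6.48, 18.62] turn [0.1, 11.8, -0.9]
```

>>> drive_tool --dp '[[0,-0.8,2.5],[0,-1.6,5],[0.5,-2.4,7.5],[1,-3.2,10],[1.6,-4,12.5],[2.5,-5,15],[4,-6,17.5],[5.2,-7.1,20],[5.2,-7.1,20],[5.2,-7.1,20]]' --turn '[[0,1.5,0],[0,3,0],[0,4.5,0],[0,6,0],[0,7.5,0],[0,9,0],[0,10.5,0],[0,11.8,-0.9],[0,11.8,-0.9],[0,11.8,-0.9]]'

```text
t: 10.9
tool_pos: [0.5298, -0.0674, 0.2708]
tool_rot: [0.422, 0.567, -0.423, 0.567]
force: [0.1, 0.4, -0.7]
gripper_width: 0.0322
```

```bash
python3 - <<'E'
from h import *
from rig import bot,capture,camera_info
st=bot.get_state();print(st['tool_pos'],st['force'],st['gripper_width'])
im=cv2.cvtColor(capture('wrist'),cv2.COLOR_RGB2BGR);ci=camera_info('wrist')
for t,col in((.8,(0,0,255)),(.84,(255,0,0)),(.9,(0,255,0))):
  for y in (-62,42):
    u=proj(ci,H(t,0,y))[0];cv2.circle(im,tuple(int(round(a)) for a in u),3,col,-1)
cv2.imwrite('pics/w7.png',im)
plan([(H(.84,-.013),Rdown())],st)
E
```

```text
[ 0.52975812 -0.06740914  0.27082039] [ 0.10579329  0.37180969 -0.74176828] 0.032191235479699
dp [7.54, 0.03, -0.22] turn [-0.2, 0.0, 0.1]
```

View pics/w7.png

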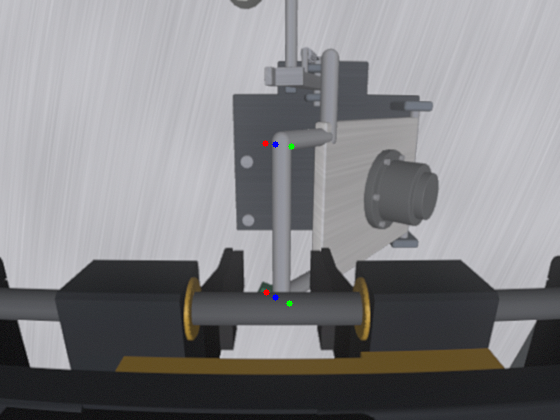

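Handle (281,140)-(281,290) is at ≈0.86 rad, centred between fingers. Descend and pinch.

>>> drive_tool --dp '[[2,0.2,-0.2],[4,0.3,-0.2],[6,0.3,-0.2],[7.2,0.3,-0.2],[7.2,0.3,-0.2]]' --turn '[[0,0,0],[0,0,0],[0,0,0],[0,0,0],[0,0,0]]'

```text
t: 11.37
tool_pos: [0.531, -0.06, 0.1964]
tool_rot: [0.419, 0.57, -0.422, 0.567]
force: [-0.7, 0.5, -0.3]
gripper_width: 0.0317
```

>>> drive_tool --dp '[[0,0,0],[0,0,0],[0,0,0],[0,0,0],[0,0,0],[0,0,0]]' --turn '[[0,0,0],[0,0,0],[0,0,0],[0,0,0],[0,0,0],[0,0,0]]' --grip 0.4 --grip_force 40

```text
t: 11.87
tool_pos: [0.5304, -0.0601, 0.1971]
tool_rot: [0.419, 0.57, -0.422, 0.566]
force: [-3.7, 1.3, 5.6]
gripper_width: 0.011
```

```bash
python3 - <<'E'
from h import *
from rig import bot
st=bot.get_state();print(st['tool_pos'],st['force'],st['gripper_width'],H(.86))
off=st['tool_pos']-H(.86);print(off)
for t in np.arange(.82,.5,-.04):
  print(round(t,2),end=' ');plan([(H(t)+off,Rdown())],st)
E
```

```text
[ 0.5304015  -0.06014153  0.19711593] [-3.7499537   1.27813426  5.64506256] 0.011028352123336468 [ 0.53232504 -0.06437469  0.21114694]
[-0.00192354  0.00423316 -0.01403101]
0.82 dp [0.56, -0.62, -0.0] turn [0.2, -0.2, 0.4]
0.78 dp [1.15, -1.22, -0.0] turn [0.2, -0.2, 0.4]
0.74 dp [1.77, -1.8, -0.0] turn [0.2, -0.2, 0.4]
0.7 dp [2.4, -2.34, -0.0] turn [0.2, -0.2, 0.4]
0.66 dp [3.06, -2.87, -0.0] turn [0.2, -0.2, 0.4]
0.62 dp [3.73, -3.37, -0.0] turn [0.2, -0.2, 0.4]
0.58 dp [4.43, -3.84, -0.0] turn [0.2, -0.2, 0.4]
0.54 dp [5.15, -4.28, -0.0] turn [0.2, -0.2, 0.4]
```

>>> drive_tool --dp '[[0.6,-0.6,0],[1.2,-1.2,0],[1.8,-1.8,0],[2.4,-2.3,0],[3.1,-2.9,0],[3.7,-3.4,0],[4.1,-3.6,0],[4.5,-3.9,0],[4.5,-3.9,0]]' --turn '[[0,0,0],[0,0,0],[0,0,0],[0,0,0],[0,0,0],[0,0,0],[0,0,0],[0,0,0],[0,0,0]]'

```text
t: 12.62
tool_pos: [0.4936, -0.0711, 0.1521]
tool_rot: [0.42, 0.57, -0.421, 0.567]
force: [4.1, 1.8, -2.8]
gripper_width: 0.0107
```

```bash
python3 - <<'E'
from h import *
from rig import bot,capture,camera_info
st=bot.get_state();print(st['tool_pos'],st['force'],st['gripper_width'],H(.55))
print('tilt z',np.arcsin((st['tool_pos'][2]+.014-.052)/.21))
for n in('scene','side'):
  im=cv2.cvtColor(capture(n),cv2.COLOR_RGB2BGR)
  x,y=(200,120) if n=='scene' else (160,60)
  cv2.imwrite(f'pics/{n}8.png',cv2.resize(im[y:y+190,x:x+240],None,fx=3,fy=3))
E
```

```text
[ 0.493623   -0.07109689  0.15206072] [ 4.13477067  1.7890797  -2.82618086] 0.010731173704213634 [ 0.49209023 -0.07648652  0.16176432]
tilt z 0.574179774430745
```

View pics/side8.png

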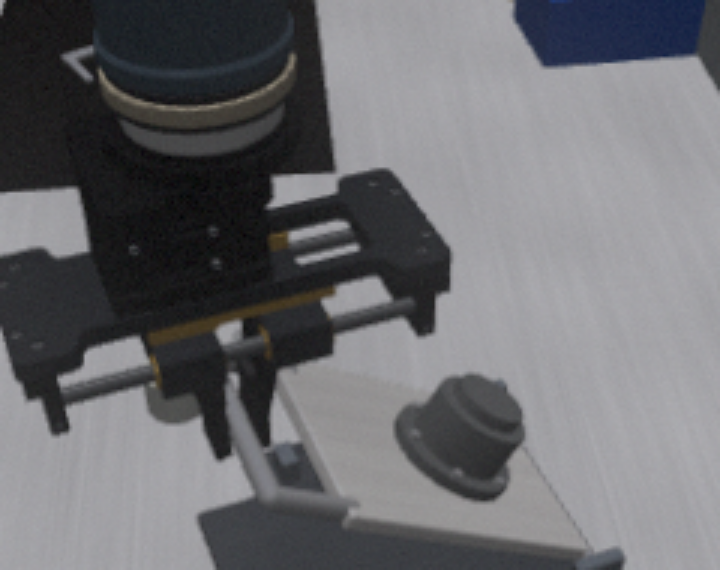

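View pics/scene8.png

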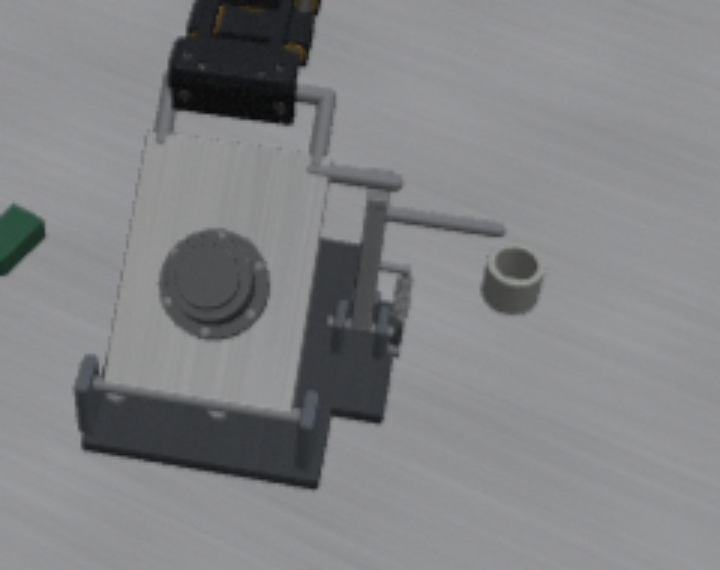

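>>> drive_tool --dp '[[0.2,-0.1,0],[0.4,-0.25,0],[0.6,-0.35,0],[0.8,-0.45,0],[0.8,-0.45,0],[0.8,-0.45,0]]' --turn '[[0,0,0],[0,0,0],[0,0,0],[0,0,0],[0,0,0],[0,0,0]]'

```text
t: 13.22
tool_pos: [0.49, -0.0723, 0.1455]
tool_rot: [0.42, 0.57, -0.421, 0.567]
force: [-1.3, 3.3, 13.1]
gripper_width: 0.0107
```

>>> drive_tool --dp '[[0.2,-0.1,0],[0.4,-0.1,0],[0.5,-0.2,0],[0.5,-0.2,0],[0.5,-0.2,0]]' --turn '[[0,0,0],[0,0,0],[0,0,0],[0,0,0],[0,0,0]]'

```text
t: 13.63
tool_pos: [0.4897, -0.0725, 0.1444]
tool_rot: [0.422, 0.57, -0.419, 0.567]
force: [-6.5, 4.7, 33.0]
gripper_width: 0.011
```

```bash
python3 - <<'E'
from h import *
from rig import bot,capture,camera_info
st=bot.get_state();print(st['tool_pos'],st['force'],st['gripper_width'])
for n in('scene',):
  im=cv2.cvtColor(capture(n),cv2.COLOR_RGB2BGR);ci=camera_info(n)
  cv2.imwrite(f'pics/{n}9.png',cv2.resize(im[150:240,250:370],None,fx=6,fy=6,interpolation=cv2.INTER_CUBIC))
E
```

```text
[ 0.48965275 -0.07246419  0.14442427] [-6.52649414  4.74586246 32.97959327] 0.01101637260229533
```

View pics/scene9.png

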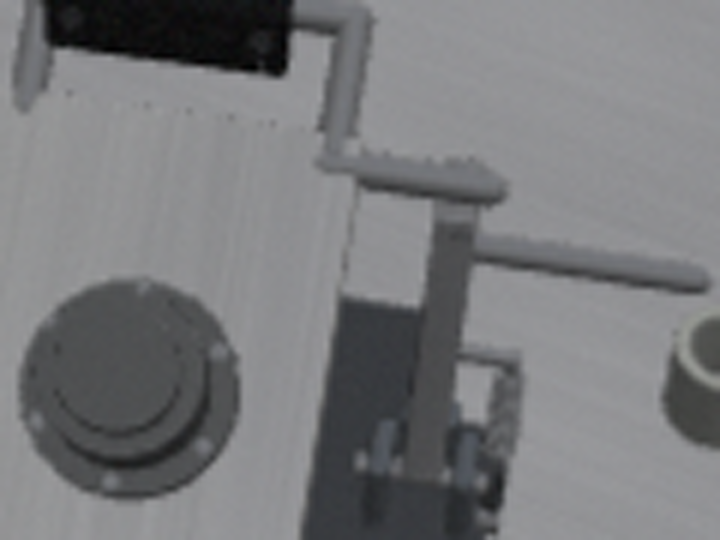

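Lug (430,185) rests on the leg's tip, 33 N with no further travel. Relax, release, retreat upward.

>>> drive_tool --dp '[[0.1,0,0],[0.1,0,0],[0.1,0,0]]' --turn '[[0,0,0],[0,0,0],[0,0,0]]'

```text
t: 13.93
tool_pos: [0.49, -0.0723, 0.1451]
tool_rot: [0.422, 0.57, -0.419, 0.567]
force: [-3.3, 3.6, 16.5]
gripper_width: 0.011
```

>>> drive_tool --dp '[[0,0,0],[0,0,0],[0,0,0],[0,0,0],[0,0,0]]' --turn '[[0,0,0],[0,0,0],[0,0,0],[0,0,0],[0,0,0]]' --grip 3.2

```text
t: 14.35
tool_pos: [0.4891, -0.0727, 0.1445]
tool_rot: [0.422, 0.57, -0.419, 0.566]
force: [0.7, -0.5, -0.1]
gripper_width: 0.0303
```

>>> drive_tool --dp '[[-1,0,0],[-3,0,0],[-5,0,0],[-8,0,0],[-8,-3,-3],[-8,-6,-6],[-8,-6,-6]]' --turn '[[0,0,0],[0,0,0],[0,0,0],[0,0,0],[0,0,0],[0,0,0],[0,0,0]]'

```text
t: 14.93
tool_pos: [0.4078, -0.031, 0.2243]
tool_rot: [0.421, 0.574, -0.418, 0.565]
force: [-1.2, 0.4, -0.7]
gripper_width: 0.0318
```

```bash
python3 - <<'E'
from h import *
from rig import bot,capture,camera_info
st=bot.get_state();print(st['tool_pos'],st['force'],st['gripper_width'])
for n in('scene','side'):
  im=cv2.cvtColor(capture(n),cv2.COLOR_RGB2BGR);ci=camera_info(n)
  for q,c in ((S(-19,170,115),(0,255,0)),(S(*deckpt(.55,160,100)),(0,0,255)),(H(.55,0,42),(0,0,255)),(H(.55,0,-62),(0,0,255))):
    cv2.circle(im,tuple(int(round(a)) for a in proj(ci,q)[0]),1,c,-1)
  x,y=(180,140) if n=='scene' else (180,120)
  cv2.imwrite(f'pics/{n}10.png',cv2.resize(im[y:y+150,x:x+200],None,fx=4,fy=4,interpolation=cv2.INTER_CUBIC))
E
```

```text
[ 0.40778737 -0.03101791  0.22426603] [-1.23935672  0.35671969 -0.74596654] 0.03183090203074938
```

View pics/scene10.png

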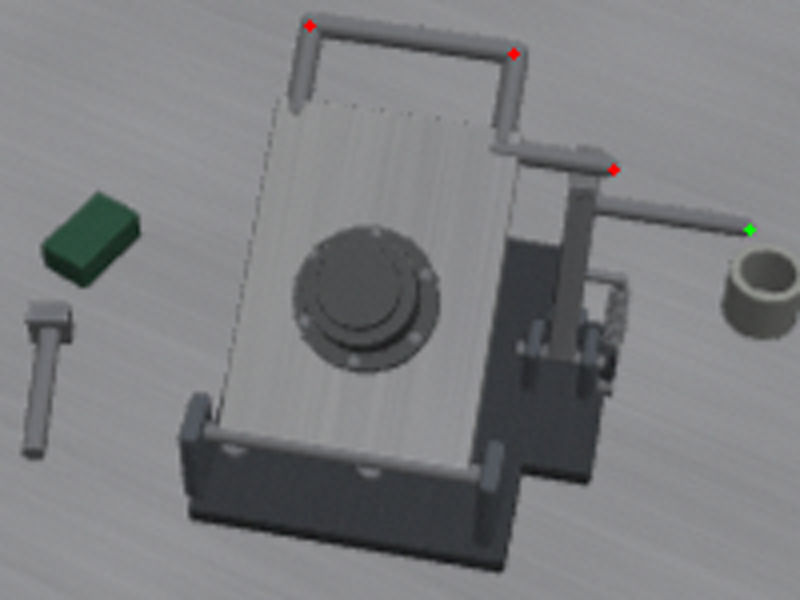

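View pics/side10.png

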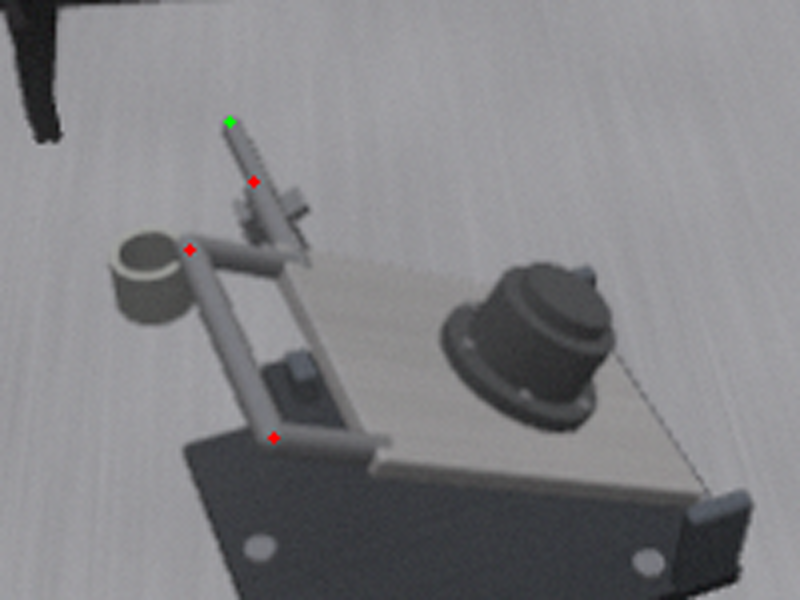

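The handle, lug and toe-bar markers for 0.55 rad deck and locked leg all lie on the parts. The sleeve, pin and gauge block are where they were, and the gripper is clear. Handing in.

```bash
python3 - <<'E'
from rig import bot
print(bot.close_job())
E
```

```text
the job is handed in; nothing more can be done
None
```

The stand is set up for work: the deck stands at about 0.55 rad on the locked prop leg. I handed the job in after about 15 s of the 64 s allowed.

- **Raising the deck:** I lifted it by the handle to about 0.86 rad and let go, and it stayed there.
- **Locking the leg:** I dragged the toe bar along its arc past over-centre with closed fingertips. It snapped onto its stop, and the bar matched the calculated locked position in the pictures.
- **Seating the deck:** I pinched the handle again and lowered the deck until the lug rested on the leg. I then pressed it to about 33 N, and it moved only about 1 mm more. I released it with the load still pointing down.

**Final checks:**
- The handle and toe bar matched their expected positions (deck at 0.55 rad, leg locked) to about one pixel in both the scene and side views, roughly 2 mm.
- The lug matched in the scene view; in the side view it was hard to see against the leg.
- The sleeve, shackle pin and gauge block looked unmoved, judged by eye.
- The gripper was clear of everything.

**Disagreements:**
- With the deck raised, its angle read 0.81 rad from the scene view, 0.87 from the side and about 0.86 from the wrist. All are well above 0.66, where the lug clears the leg.
- The tool height suggested 0.91 rad while the handle was gripped, probably because the handle sat a little lower in the pads than assumed.

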